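# Release the shaker's brake and hold its run lever in the green

### The arm

A 6-joint arm with a two-finger parallel gripper is mounted at the origin on a cart in front of the work surface, level with it; the furniture and walls round the work are solid. World frame = base frame: x ahead of the robot, y to its left, z up, the work surface at z = 0. Lengths are in m, angles in degrees, forces in N, time in s.
With the tool pointing down it reaches from about 0.4 to 0.825 m from the base axis. Payload 7 kg.
Tool frame: the origin (TCP) lies midway between the tips of the shut fingers; the grasp point (between the pads) lies r.tcp_to_grasp behind it (r.tcp_to_grasp is the distance from the TCP to the grasp point, in m); x points along the fingers, y is the direction in which the jaws open and shut, and the axes are right-handed (so a half turn about x gives the same grasp; the last joint's range is limited). The gripper opens to 88 mm and grips with 3 to 60 N. Pads are 19 mm wide; open, the fingers measure 130 mm over their backs; the gripper's body (78 mm by 193 mm) begins 47 mm behind the grasp point.
Start: joints at [92.252, 20.546, 0.682, 0, -70.136, -16.507], TCP at [0.166, 0.654, 0.227] pointing down, gripper open.
Joint ranges: [-176.03, 176.03], [-82.01, 121.73], [-58.28, 71.71], [-173.87, 95.51], [-174.79, -0.11], [-173.66, 173.66]. Speed limits (degrees/s): [136.94, 136.94, 172.46, 180, 180, 180].

### API

Orientations are given as [roll, pitch, yaw] about the fixed x, y, z axes, in that order (R = Rz(yaw) Ry(pitch) Rx(roll)).
In Python, from plant import r gives the robot as it stands.
- The arm moves only by the tool carry_out, never from a script. Its argument "moves" is a list of rows, each a list of 7 numbers: the shift along the world's x, y, z in mm, then the turn, a rotation vector about the world's x, y, z in rad, then the opening in per cent of the stroke, from 0 (shut) to 100 (fully open). In form: [[x, y, z, wx, wy, wz, claw], ...]. A call has 1 to 5 rows; each row is the pose to reach, as a shift and turn from the pose commanded when the call began; what a row does not reach only later rows make up. A row lasts 1/10 s, in which the tool goes at most 50 mm and 8.59 degrees, less where a joint would pass 70% of its speed; a pose out of reach is approached as far as the arm can. A call with a gripper value outside its range is refused whole. The fingers move at their own pace and stop on an object; "squeeze" is the grip in N (left out, the last holds). Time passes only in rows, so rows that repeat a pose let the fingers close. It gives the time, the measured TCP pose, the force and the opening at its end, in the units of the state.
- r.get_state(): the state, without advancing time (a new reading comes with each control period).
- r.capture(name): name is "side" or "top" or "wrist"; returns the picture (420x560x3 uint8, blue, green, red); there is no depth.
- r.camera_params(name): a dict with "K" (3x3 intrinsics, pixels), "rvec" (rotation vector, rad) and "tvec" (3), from world to camera coordinates, as OpenCV has them. Camera axes: x right, y down, z forward; pixel columns grow to the right and rows downward; lengths in m; the calibration is good to about 2 mm. A picture is of the moment at which its call begins: read the wrist's pose just before it. camera_params takes no time and is no camera call; for the wrist camera it gives the pose at the moment of the call.
- r.close_job(): hands the job in, once; it reports no verdict.
The state is a dict: "time_s": time; "joints": joint angles; "qd": joint speeds; "joint_torque": joint torques, N m; "tcp_pos": TCP position; "eef_rot": TCP orientation; "contact_force": force on the tool from outside, world axes, zero at the start; "moment": the same for the moment, N m; "gripper_width": finger opening in m.
Only numpy, scipy, OpenCV 4.12 (cv2) and the standard library are available. Lean on these libraries where they do the work, as an engineer would, in place of code of your own. Each camera call takes 0.05 s, during which the arm holds its last target. There are 200 camera calls.

### The job

Get the little shaker ready and hold it at slow speed: with the gripper, first press the brake pedal (yellow tread, on its own low block) right down to its stop, hold it there for half a second and let it spring back up; then push the blue pad of the shaker's hold-to-run lever down until the lever stands in the middle of the green band of its scale, never pushing it on into the red. The lever springs back if let go, so finish while still holding it steady in the green with the gripper, and leave the other things on the bench where they stand.

Things in the scene. Friction and masses are not known exactly. Their poses are not given: they have to be found in the camera images.
- shaker: White platform shaker fixed to the bench, 130 (x) x 150 (y) x 78 mm high, with a 59 mm beaker and a small glass vial fixed on its platform (tops 137 mm above the bench). Origin at the centre of its underside on the bench; z up, x points from its front to its back, y to its left. Its hold-to-run lever sticks out of its right side (-y), near the front.
- run_hinge (a point): Hinge axis of the run lever, at (-35, -86, 62) mm in the shaker's frame; the axis runs along the shaker's x.
- run_lever (a joint): Run lever angle, rad: 0 = released (lever leans 0.33 rad above level), grows as it is pushed down, level at 0.33, stop at 0.65. The scale behind the lever is white from 0 to 0.25, green from 0.25 to 0.40 (middle 0.325) and red from 0.40 on. A spring pushes it back up: about 2.5 N at the pad when released, 5.5 N in the green, 8.5 N at the stop.
- run_pad (a point): Centre of the top face of the blue square pad (46 x 46 x 10 mm) at the end of the run lever, 125 mm from the hinge axis along the lever and 5 mm above the lever's centre line. It moves with the lever: 103 mm above the bench when released and 67 mm when level. Axes: z is the pad's upward normal, -y points out along the lever. Nothing but the bench lies below it.
- pedal_base: Low grey block of the brake pedal, fixed to the bench, 150 (x) x 84 (y) mm, 13 mm high (hinge cheeks 41 mm). Origin at the centre of its underside; z up. The pedal's hinge lies at its +x end, 55 mm from the origin and 31 mm up, along y; the plate rises from there towards -x.
- brake_pedal (a joint): Brake pedal angle, rad: 0 = up (plate leans 0.30 rad above level), grows as it is pressed, 0.30 = level, at its stop. A spring pushes it back: about 4 N at the tread when up, 9 N at the stop.
- pedal_tread (a point): Where to press: on top of the pedal's yellow tread (66 x 50 mm), 90 mm from the hinge axis along the plate and 6 mm above the plate's centre line; 63 mm above the bench when up, 37 mm at the stop. Axes: z is the tread's upward normal, -x points out along the plate.
- timer: Bystander, loose: round white lab timer, 68 mm wide, 48 high. Origin at the centre of its underside as it stands.
- flask: Bystander, loose: conical glass flask, 82 mm wide, 153 high. Origin at the centre of its underside as it stands.
- beaker: Bystander, loose: glass beaker, 59 mm wide, 71 high. Origin at the centre of its underside as it stands.
- strips: Bystander, loose: yellow booklet of test strips lying flat, 18 x 72 mm, 9 high. Origin at the centre of its underside as it stands.
- marker: Bystander, loose: black and red marker pen lying down, 17 mm thick, 133 long. Origin at the centre of its underside as it stands.
Not all that is in view belongs to the job. Leave any turquoise look-alike of the pedal_base alone.

How it is judged:
By the outcome, as a careful person would: the job done as asked, in the order asked, and still so for the second after the job is handed in, while the arm keeps its last pose, push and grip.
It also fails if it takes over 40 s, if anything falls off the work surface, if the arm or the gripper's body presses on something with over 40 N, if the wrist force passes 120 N, or if a joint passes its speed limit or range.

## Working session

There is one attempt and no reset: what is moved stays moved. The work goes in short steps, Python scripts to look and compute and a tool call to move; the robot and the scene stay as the last step left them, time stands still between calls to the robot, and variables do not carry over. Pictures are saved under pics/ and viewed, about 8 in all and at most 12, crops included, and the job is handed in when it is done.

Besides the shell and the picture viewer there is one more tool, called as a command line: name --pt "numbers of a row" for each row, then --argument value for the rest. carry_out: Moves the arm, as the interface text tells. Its arguments: {"type":"object","properties":{"moves":{"type":"array"},"squeeze":{"type":"number"}},"required":["moves"]}

```bash
mkdir -p pics; cat > h.py <<'E'
import numpy as np, cv2
from plant import r
def ray(cp,u,v):
    R=cv2.Rodrigues(np.array(cp["rvec"],float))[0];t=np.array(cp["tvec"],float).ravel()
    d=R.T@np.linalg.inv(np.array(cp["K"]))@np.array([u,v,1.]);return -R.T@t,d
def onz(cp,u,v,z):
    c,d=ray(cp,u,v);return c+d*(z-c[2])/d[2]
def proj(cp,p):
    return cv2.projectPoints(np.array(p,float).reshape(-1,3),np.array(cp["rvec"],float),np.array(cp["tvec"],float),np.array(cp["K"],float),None)[0].reshape(-1,2)
E
python3 - <<'E'
from h import *
print(r.get_state(), r.tcp_to_grasp)
a=r.capture("top");b=r.capture("side")
cv2.imwrite("pics/top.png",a);cv2.imwrite("pics/side.png",b)
E
```

```text
{'time_s': 0.0, 'joints': array([ 9.22525533e+01,  2.05908332e+01,  6.34254472e-01, -1.91577804e-02,
       -7.01372625e+01, -1.65066363e+01]), 'qd': array([ 0.05753722,  0.00811205,  0.00539701, -0.04594653, -0.07029005,
        0.0068745 ]), 'joint_torque': array([-1.03747429e-04, -5.82715166e+01,  2.93062019e+01,  6.99736163e+00,
        6.87495005e-03, -1.51219219e-04]), 'tcp_pos': array([0.16611494, 0.65373251, 0.22563617]), 'eef_rot': array([ 95.64419712,  89.90444556, -98.61640991]), 'contact_force': array([ 0.2005068 ,  0.64738885, -0.43941093]), 'moment': array([-0.00073914, -0.00467288, -0.02496998]), 'gripper_width': 0.08780113448830222} 0.0188
```

View pics/top.png

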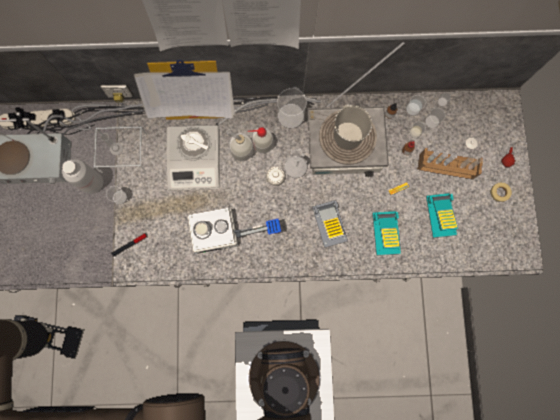

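View pics/side.png

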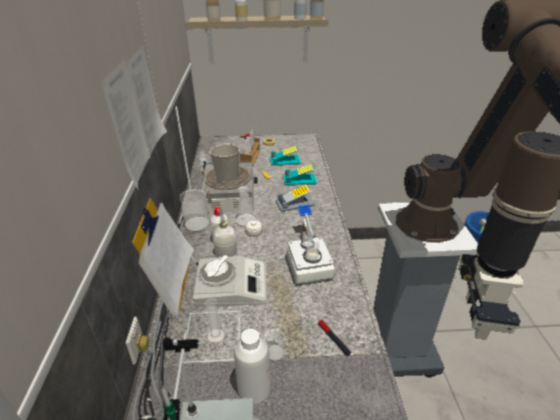

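The top view shows the shaker at about (214,229), the blue pad at (276,226) and the grey pedal with its yellow tread at about (331,225). Two turquoise look-alikes stand at (387,233) and (442,215). The side view agrees, and the arm is clear off the bench.

```bash
python3 - <<'E'
from h import *
cp=r.camera_params("top");cs=r.camera_params("side")
a=cv2.imread("pics/top.png");h=cv2.cvtColor(a,cv2.COLOR_BGR2HSV)
def reg(m,x0,y0,x1,y1):
    z=np.zeros_like(m);z[y0:y1,x0:x1]=m[y0:y1,x0:x1];return z
def st(n,m,z):
    ys,xs=np.nonzero(m)
    if len(xs)==0: print(n,"none");return
    rc=cv2.minAreaRect(np.c_[xs,ys].astype(np.float32));print(n,len(xs),rc)
    print("  centre",onz(cp,*rc[0],z).round(4)); print(np.array([onz(cp,*p,z)[:2] for p in cv2.boxPoints(rc)]).round(3).tolist())
blue=cv2.inRange(h,(100,120,60),(125,255,255));yel=cv2.inRange(h,(20,120,100),(35,255,255))
st("pad",reg(blue,260,210,295,245),.1)
st("tread",reg(yel,315,205,350,245),.063)
wh=cv2.inRange(h,(0,0,190),(180,40,255));st("shaker",reg(wh,182,200,242,256),.078)
gr=cv2.inRange(h,(0,0,0),(180,255,255))
print("cam",ray(cp,0,0)[0],ray(cs,0,0)[0])
s=cv2.imread("pics/side.png");hs=cv2.cvtColor(s,cv2.COLOR_BGR2HSV)
for n,m,z in (("pad",reg(cv2.inRange(hs,(100,120,60),(125,255,255)),290,195,325,225),.1),("tread",reg(cv2.inRange(hs,(20,120,100),(35,255,255)),285,182,318,203),.063)):
    ys,xs=np.nonzero(m);print(n,len(xs),xs.mean(),ys.mean(),onz(cs,xs.mean(),ys.mean(),z))
c=cv2.resize(a[195:265,180:360],None,fx=4.4,fy=4.4,interpolation=cv2.INTER_CUBIC);cv2.imwrite("pics/c1.png",c)
E
```

```text
pad 175 ((273.0384521484375, 226.19232177734375), (13.335896492004395, 13.335897445678711), 78.69007110595703)
  centre [0.4886 0.0199 0.1   ]
[[0.507, 0.045], [0.514, 0.002], [0.47, -0.005], [0.463, 0.038]]
tread 268 ((333.1000061035156, 227.30001831054688), (18.34120750427246, 15.178930282592773), 71.56504821777344)
  centre [ 0.4847 -0.1817  0.063 ]
[[0.507, -0.149], [0.522, -0.198], [0.462, -0.214], [0.448, -0.165]]
shaker 1256 ((211.0, 229.5), (51.0, 58.0), 90.0)
  centre [0.4872 0.227  0.078 ]
[[0.577, 0.324], [0.571, 0.129], [0.399, 0.132], [0.405, 0.323]]
cam [0.21968926 0.01675843 1.78388829] [0.63564009 1.23852766 0.95401199]
pad 111 304.23423423423424 209.32432432432432 [0.4880055  0.01124012 0.1       ]
tread 118 300.0508474576271 190.8050847457627 [ 0.48526587 -0.17892681  0.063     ]
```

View pics/c1.png

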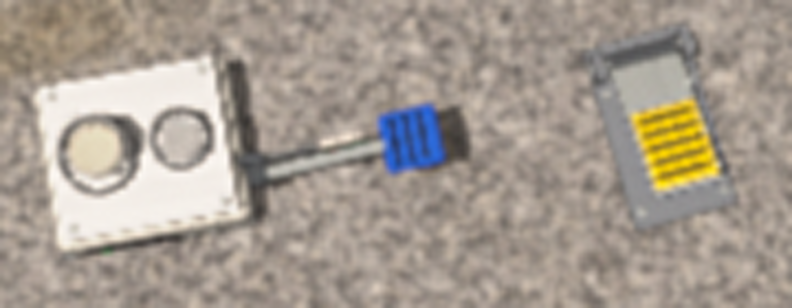

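```bash
python3 - <<'E'
from h import *
from scipy.spatial.transform import Rotation as R
s=r.get_state();print(R.from_euler('xyz',s['eef_rot'],degrees=True).as_matrix().round(3))
print(ray(r.camera_params("wrist"),280,210))
for i in range(3): print(r.get_state()['tcp_pos'])
E
```

```text
[[-0.    -0.246 -0.969]
 [-0.001 -0.969  0.246]
 [-1.     0.001 -0.   ]]
(array([0.23570933, 0.63649117, 0.38381279]), array([-0.28040628,  0.05868404, -0.95834569]))
[0.16614212 0.65381053 0.22575811]
[0.16614212 0.65381053 0.22575811]
[0.16614212 0.65381053 0.22575811]
```

carry_out --pt "40 -45 40 0 0 0.09 0" --pt "75 -85 70 0 0 0.18 0" --pt "110 -125 80 0 0 0.27 0" --pt "145 -165 80 0 0 0.36 0" --pt "180 -200 80 0 0 0.47 0" --squeeze 20

```text
time_s: 0.6
tcp_pos: [0.3214, 0.48, 0.3054]
eef_rot: [-117.9, 89.9, 75.0]
contact_force: [1.1, 1.4, 0.1]
gripper_width: 0.0532
```

carry_out --pt "20 -45 0 0 0 0 0" --pt "40 -90 0 0 0 0 0" --pt "60 -135 0 0 0 0 0" --pt "80 -180 0 0 0 0 0" --pt "90 -228 0 0 0 0 0"

```text
time_s: 1.1
tcp_pos: [0.4112, 0.2515, 0.3041]
eef_rot: [51.5, 90.0, -115.8]
contact_force: [2.0, -0.5, -0.6]
gripper_width: 0.0133
```

carry_out --pt "0 -49 0 0 0 0 0" --pt "0 -98 0 0 0 0 0" --pt "0 -147 0 0 0 0 0" --pt "0 -196 0 0 0 0 0" --pt "0 -245 0 0 0 0 0"

```text
time_s: 1.6
tcp_pos: [0.4098, 0.0065, 0.3046]
eef_rot: [-154.7, 90.0, 38.0]
contact_force: [1.7, -0.1, 0.3]
gripper_width: 0.0001
```

carry_out --pt "10 -40 -30 0 0 0 0" --pt "20 -80 -60 0 0 0 0" --pt "30 -120 -90 0 0 0 0" --pt "45 -160 -120 0 0 0 0" --pt "45 -160 -120 0 0 0 0"

```text
time_s: 2.1
tcp_pos: [0.4537, -0.1547, 0.1803]
eef_rot: [-12.1, 89.6, -179.7]
contact_force: [-0.2, 1.7, -0.7]
gripper_width: 0.0002
```

```bash
python3 - <<'E'
from h import *
s=r.get_state();print({k:np.round(s[k],4).tolist() for k in ('time_s','joints','tcp_pos','eef_rot','contact_force')})
cp=r.camera_params("wrist");a=r.capture("wrist");cv2.imwrite("pics/w1.png",a)
h=cv2.cvtColor(a,cv2.COLOR_BGR2HSV);m=cv2.inRange(h,(20,120,100),(35,255,255))
n,l,stt,c=cv2.connectedComponentsWithStats(m)
for i in range(1,n):
    if stt[i,4]>150: print(stt[i],c[i],onz(cp,*c[i],.063))
print(proj(cp,[s['tcp_pos'],[.485,-.18,.063]]))
E
```

```text
{'time_s': 2.1, 'joints': [4.7315, 4.3508, -26.8656, -0.0363, -59.1864, 97.7171], 'tcp_pos': [0.4537, -0.1547, 0.1803], 'eef_rot': [-12.1191, 89.596, -179.6892], 'contact_force': [-0.1653, 1.6515, -0.6509]}
[538  74  22  20 306] [548.19607843  83.27124183] [ 0.59903081 -0.35415759  0.063     ]
[ 286  136   56   72 3030] [313.55973597 171.71023102] [ 0.48484417 -0.18147103  0.063     ]
[ 464  215   57   51 1515] [491.07392739 240.82178218] [ 0.45646628 -0.36432552  0.063     ]
[  91  317  326   13 2949] [276.79857579 324.24686334] [ 0.32065631 -0.18360805  0.063     ]
[[277.00184437 252.14344871]
 [312.01789588 171.19550504]]
```

View pics/w1.png

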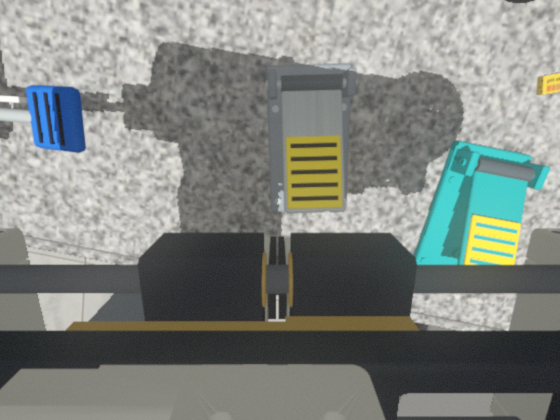

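The wrist view puts the tread at (0.485, -0.1815), which matches the top camera to within 1 mm. I'll go above it and start down.

carry_out --pt "15 -14 -30 0 0 0 0" --pt "30 -27 -60 0 0 0 0" --pt "30 -27 -85 0 0 0 0" --pt "30 -27 -100 0 0 0 0" --pt "30 -27 -100 0 0 0 0"

```text
time_s: 2.65
tcp_pos: [0.4844, -0.1778, 0.0831]
eef_rot: [-17.1, 89.8, 175.6]
contact_force: [0.4, 0.0, 0.3]
gripper_width: 0.0003
```

carry_out --pt "0 0 -10 0 0 0 0" --pt "0 0 -18 0 0 0 0" --pt "0 0 -26 0 0 0 0" --pt "0 0 -34 0 0 0 0" --pt "0 0 -34 0 0 0 0"

```text
time_s: 3.15
tcp_pos: [0.4851, -0.1787, 0.0502]
eef_rot: [7.5, 89.9, -159.9]
contact_force: [-3.3, -0.1, 6.6]
gripper_width: 0.0004
```

carry_out --pt "0 0 -5 0 0 0 0" --pt "0 0 -9 0 0 0 0" --pt "0 0 -12 0 0 0 0" --pt "0 0 -14 0 0 0 0" --pt "0 0 -14 0 0 0 0"

```text
time_s: 3.65
tcp_pos: [0.4839, -0.1792, 0.0372]
eef_rot: [1.4, 89.8, -165.9]
contact_force: [-7.6, -1.3, 12.5]
gripper_width: 0.0007
```

carry_out --pt "0 0 -1 0 0 0 0" --pt "0 0 -2 0 0 0 0" --pt "0 0 -2 0 0 0 0"

```text
time_s: 3.95
tcp_pos: [0.484, -0.1792, 0.0367]
eef_rot: [13.1, 89.9, -154.2]
contact_force: [-12.7, 1.4, 30.4]
gripper_width: 0.0003
```

The force jumped to 30 N with almost no travel, so the pedal is on its stop. I'll hold it there, then release.

carry_out --pt "0 0 0 0 0 0 0" --pt "0 0 0 0 0 0 0" --pt "0 0 0 0 0 0 0" --pt "0 0 0 0 0 0 0" --pt "0 0 0 0 0 0 0"

```text
time_s: 4.45
tcp_pos: [0.484, -0.1792, 0.0367]
eef_rot: [14.1, 89.9, -153.2]
contact_force: [-13.1, 0.8, 29.6]
gripper_width: 0.0006
```

carry_out --pt "0 0 0 0 0 0 0" --pt "0 0 0 0 0 0 0"

```text
time_s: 4.65
tcp_pos: [0.484, -0.1792, 0.0367]
eef_rot: [14.1, 89.9, -153.2]
contact_force: [-12.9, 0.7, 29.6]
gripper_width: 0.0004
```

carry_out --pt "0 0 10 0 0 0 0" --pt "0 0 22 0 0 0 0" --pt "0 0 40 0 0 0 0" --pt "0 0 75 0 0 0 0" --pt "0 0 110 0 0 0 0"

```text
time_s: 5.15
tcp_pos: [0.4851, -0.1785, 0.1454]
eef_rot: [-19.0, 89.9, 173.7]
contact_force: [0.9, 0.2, 0.3]
gripper_width: 0.0003
```

carry_out --pt "-6 40 10 0 0 0 0" --pt "-12 85 10 0 0 0 0" --pt "-18 130 10 0 0 0 0" --pt "-22 170 10 0 0 0 0" --pt "-22 170 10 0 0 0 0"

```text
time_s: 5.65
tcp_pos: [0.4636, -0.005, 0.1551]
eef_rot: [-160.1, 89.9, 32.8]
contact_force: [-0.0, 0.4, -0.1]
gripper_width: 0.0001
```

```bash
python3 - <<'E'
from h import *
s=r.get_state();print({k:np.round(s[k],4).tolist() for k in ('time_s','joints','tcp_pos','eef_rot','contact_force')})
cp=r.camera_params("wrist");a=r.capture("wrist");cv2.imwrite("pics/w2.png",a)
h=cv2.cvtColor(a,cv2.COLOR_BGR2HSV)
for nm,m,z in (("y",cv2.inRange(h,(20,120,100),(35,255,255)),.063),("b",cv2.inRange(h,(100,120,60),(125,255,255)),.103)):
  n,l,stt,c=cv2.connectedComponentsWithStats(cv2.morphologyEx(m,cv2.MORPH_CLOSE,np.ones((9,9))))
  for i in range(1,n):
    if stt[i,4]>400:
      rc=cv2.minAreaRect(np.argwhere(l==i)[:,::-1].astype(np.float32))
      print(nm,stt[i],onz(cp,*c[i],z),np.array([onz(cp,*p,z)[:2] for p in cv2.boxPoints(rc)]).round(3).tolist())
E
```

```text
{'time_s': 5.65, 'joints': [23.8073, 3.9546, -31.0171, -0.0238, -54.9058, 79.1268], 'tcp_pos': [0.4636, -0.005, 0.1551], 'eef_rot': [-160.0815, 89.876, 32.839], 'contact_force': [-0.0132, 0.4166, -0.066]}
y [ 451  190   61   76 4393] [ 0.48446791 -0.1800999   0.063     ] [[0.51, -0.143], [0.522, -0.189], [0.458, -0.221], [0.444, -0.171]]
y [ 71 323  96   6 440] [0.31554978 0.11799706 0.063     ] [[0.303, 0.159], [0.309, 0.159], [0.329, 0.072], [0.324, 0.071]]
b [ 220  147   64   71 3949] [0.48875416 0.01911582 0.103     ] [[0.461, 0.039], [0.508, 0.044], [0.514, 0.002], [0.467, -0.006]]
```

View pics/w2.png

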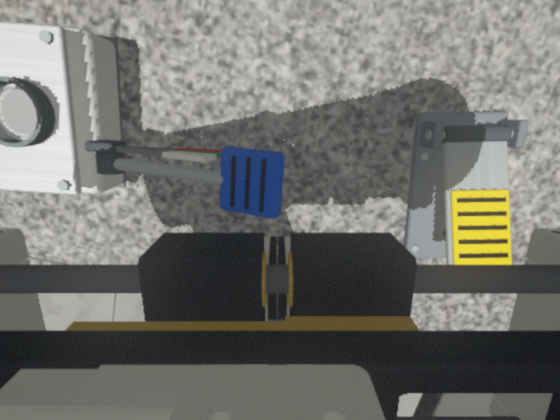

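The pedal is back up: the tread is at its first position. The pad is at (0.489, 0.019), which matches the top view. Next I'll press it, aiming for TCP z = 0.067.

carry_out --pt "12 10 -10 0 0 0 0" --pt "25 19 -25 0 0 0 0" --pt "25 19 -38 0 0 0 0" --pt "25 19 -43 0 0 0 0" --pt "25 19 -43 0 0 0 0"

```text
time_s: 6.2
tcp_pos: [0.4883, 0.0097, 0.1111]
eef_rot: [7.8, 89.9, -159.6]
contact_force: [-0.7, 1.1, 1.1]
gripper_width: 0.0006
```

carry_out --pt "0 0 -8 0 0 0 0" --pt "0 0 -16 0 0 0 0" --pt "0 0 -24 0 0 0 0" --pt "0 0 -32 0 0 0 0" --pt "0 0 -37 0 0 0 0"

```text
time_s: 6.7
tcp_pos: [0.4885, 0.0101, 0.0738]
eef_rot: [57.0, 90.0, -110.3]
contact_force: [1.2, -2.3, 5.2]
gripper_width: 0.0004
```

carry_out --pt "0 0 -4 0 0 0 0" --pt "0 0 -6 0 0 0 0" --pt "0 0 -7 0 0 0 0" --pt "0 0 -7 0 0 0 0"

```text
time_s: 7.1
tcp_pos: [0.4884, 0.0103, 0.0675]
eef_rot: [22.6, 90.0, -144.7]
contact_force: [0.1, -4.2, 6.1]
gripper_width: 0.0003
```

```bash
python3 - <<'E'
from h import *
s=r.get_state();print({k:np.round(s[k],4).tolist() for k in ('time_s','tcp_pos','eef_rot','contact_force')})
b=r.capture("side");t=r.capture("top")
c=cv2.resize(b[150:300,240:360],None,fx=4,fy=4,interpolation=cv2.INTER_CUBIC);d=r.capture("wrist")
d=d[60:260,0:360]
d=cv2.resize(d,(310,172));o=np.zeros((600,800,3),np.uint8);o[:600,:480]=c;o[:172,485:795]=d
e=cv2.resize(t[195:265,200:300],None,fx=3,fy=3);o[200:410,485:785]=e
cv2.imwrite("pics/f1.png",o)
E
```

```text
{'time_s': 7.1, 'tcp_pos': [0.4884, 0.0103, 0.0675], 'eef_rot': [22.5881, 89.9815, -144.7394], 'contact_force': [0.1048, -4.1507, 6.0715]}
```

View pics/f1.png

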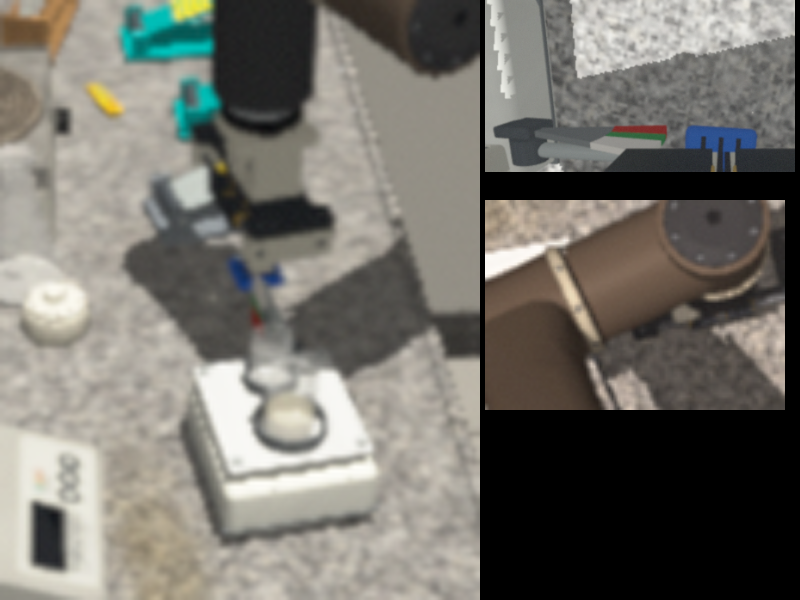

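carry_out --pt "0 0 0 0 0 0 0" --pt "0 0 0 0 0 0 0" --pt "0 0 0 0 0 0 0" --pt "0 0 0 0 0 0 0" --pt "0 0 0 0 0 0 0"

```text
time_s: 7.75
tcp_pos: [0.4884, 0.0103, 0.0676]
eef_rot: [9.5, 90.0, -157.8]
contact_force: [-0.7, -5.1, 5.4]
gripper_width: 0.0002
```

```bash
python3 - <<'E'
from h import *
a=r.capture("wrist");cv2.imwrite("pics/w3.png",cv2.resize(a[90:250,0:320],None,fx=2.5,fy=2.5,interpolation=cv2.INTER_CUBIC))
E
```

```text
(no output)
```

View pics/w3.png

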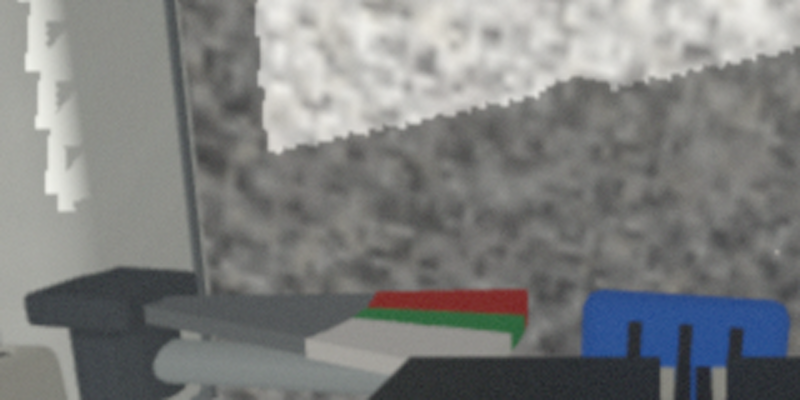

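```bash
python3 -c "
from h import *
print(r.get_state()['tcp_pos'],r.get_state()['contact_force']);print(r.close_job())"
```

```text
[0.48844468 0.01033774 0.06755198] [ 0.0747655  -3.21230598  4.83357393]
the job is handed in; nothing more can be done
None
```

I pressed and released the brake pedal, then pushed the run lever into the green. I handed the job in with the gripper still holding the lever there, a little under 8 s into the 40 s allowed.

- **Brake pedal:** The force jumped from 12.5 N to about 30 N over the last half millimetre, at tool height 36.7 mm (37 mm expected at the stop). I held it there for 0.7 s. After release, the wrist camera saw the tread back where it started.
- **Run lever:** I pushed down from above to a tool height of 67.5 mm; the pad is level at 67 mm, which is about 0.325 rad, the middle of the green. The tool never went lower, so the lever was not pushed into the red.
- **Last checks:** The tool height held steady for the last half second. The upward force was 4.8 to 6.1 N, against about 5.5 N expected in the green.
- **Not confirmed:** In the last pictures the gripper hides part of the lever, so I could not read its position against the coloured scale. The "middle of the green" rests on height and force. There was also a sideways force of 3 to 5 N, probably friction on the pad, but it did not move the tool.
- **Other things on the bench:** I felt no unexpected contact during the moves, and stayed clear of the look-alikes and loose items. I took no final picture to compare their positions.

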